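Lock down the lamp's retaining ring

ROBOT

A 6-joint arm with a two-finger parallel gripper is mounted at the origin on the work surface. World frame = base frame: x ahead of the robot, y to its left, z up, the work surface at z = 0. Lengths are in mm, angles in degrees, forces in N, time in s.
With the tool pointing down it reaches from about 325 to 900 mm from the base axis. Payload 6.1 kg.
Tool frame: the origin (TCP) lies on the centre line of the jaws, within the pads' length; the fingertips stand 19 mm ahead of it and the grasp point (between the pads) is the TCP (ctrl.tcp_to_tips is the z of the fingertips in the tool frame, in mm); z points along the fingers, y is the line along which they close (so a half turn about z gives the same grasp; the last joint's range is limited). The gripper opens to 87 mm and grips with 3 to 60 N. Pads are 19 mm wide; open, the fingers measure 117 mm over their backs; the gripper's body (75 mm by 190 mm) begins 51 mm behind the grasp point.
Start: joints at [-78.845, 12.628, 87.462, -0, 79.91, -7.225], TCP at [197.071, -593.109, 241.538] pointing down, gripper open.
Joint ranges: [-170.65, 170.65], [-52.31, 119.04], [5.05, 147.46], [-71.25, 251.25], [11.57, 151.72], [-153.62, 153.62]. Speed limits (degrees/s): [147.25, 147.25, 172.46, 180, 180, 180].

INTERFACE

Orientations are given as a 3x3 rotation matrix whose columns are the frame's x, y, z axes.
In Python, from rig import ctrl gives the robot as it stands. The module is installed in compiled form; this text tells all that it offers.
- The arm moves only by the tool send_rows, never from a script. Its argument "motion" is a list of rows, each an object of numbers: "dx", "dy", "dz": the shift along the tool's x, y, z in units of 20 mm (1.0 is 20 mm); "ax", "ay", "az": the turn, a rotation vector about the tool's x, y, z in units of 0.08 rad (1.0 is 0.08 rad); "jaw": the gripper command: -1 is fully open, 1 is shut, values between are in proportion. In form: [{"dx": .., "dy": .., "dz": .., "ax": .., "ay": .., "az": .., "jaw": ..}, ...]. A call has exactly 8 rows; each row shifts and turns the commanded pose from where the row before left it, along the tool's axes as they then stand; what a row does not reach is not made up. A row lasts 1/10 s, in which the tool goes at most 50 mm and 8.59 degrees, less where a joint would pass 70% of its speed; a pose out of reach is approached as far as the arm can. A call with a number of a shift or a turn outside -1 to 1 is refused whole. A call with a gripper value outside its range is refused whole. The fingers move at their own pace and stop on an object; the grip force is fixed at half the most. Time passes only in rows, so rows that do not move let the fingers close, or fill a call up. It gives the time, the measured TCP pose, the force, the opening and the grip force at its end, in the units of the state.
- ctrl.observe(): the state, without advancing time (a new reading comes with each control period).
- ctrl.read_camera(name): name is "side" or "top"; returns a dict with "pixels" (384x512x3 uint8, red, green, blue), "fx", "fy", "cx", "cy" (pixels), "xyz" and "attitude" of the camera in the world. Camera axes: x right, y down, z forward; pixel columns grow to the right and rows downward; lengths in mm; the calibration is good to about 2 mm. A picture is of the moment at which its call begins. There is no depth.
- ctrl.finish_job(): hands the job in; it is judged then, once.
The state is a dict: "clock": time; "joint_pos": joint angles; "qvel": joint speeds; "tau": joint torques, N m; "position": TCP position; "tcp_rot": TCP orientation; "contact_force": force on the tool from outside, world axes, zero at the start; "wrist_torque": the same for the moment, N m; "opening": opening from 0.0 (shut) to 1.0 (fully open); "finger_force": force on a finger pad.
Only numpy, scipy, OpenCV 4.12 (cv2) and the standard library are available. Lean on these libraries where they do the work, as an engineer would, in place of code of your own. Each camera call takes 0.05 s, during which the arm holds its last target. There are 200 camera calls.

TASK

The glass of the work lamp is loose. Take the two-pin spanner from its wooden rest, put both its pins into the holes of the lamp's recessed retaining ring and turn the ring clockwise (seen from above) fully home; then swing the lamp's catch handle in over the ring, past its hump, until it drops fully into the low notch, and leave the spanner back level astride its rest. Do not knock over the jar or the mug.

Things in the scene. Friction and masses are not known exactly. Their poses are not given: they have to be found in the camera images.
- ring (a joint): turn of the retaining ring in rad: 0 is fully loose, 1.15 is fully home against a hard stop; grows clockwise seen from above. It turns stiffly (about 0.2 N m), stays where it is left and does not rise or sink.
- lamp_rim (a point): centre of the round grey lamp housing, level with its rim, 60 mm above the bench; the lamp is fixed, lying on its back, its rim 150 mm in outside and 126 mm in inside diameter. x points to the catch's pivot, outside the rim. A small steel hump and stop lug on either side of the catch's notch stand up to 14 mm above the rim.
- ring_mid (a point): centre of the aluminium retaining ring, on its upright axis, level with its flat top, 8 mm below the lamp's rim, 52 mm above the bench. The ring is 120 mm across outside, 76 mm inside and 14 mm thick. x points from the centre to hole 0 and turns with the ring. The glass dome inside the ring rises 4 mm above the ring's top.
- ring_hole0 (a point): mouth centre of one of the ring's two round pin holes, in the ring's top, 49 mm from the axis; 13 mm in diameter, 14 mm deep, right through
- ring_hole1 (a point): the same for the opposite hole, 98 mm from the first
- spanner_grip (a point): centre of the spanner's upright black grip, a block 60 mm long (x), 24 mm wide (y, the way to grasp it from above) and 45 mm high (z up). It stands on the steel bar, whose top is 22.5 mm and underside 32.5 mm below this point. With the pins fully in, this point is 60.5 mm above the ring's top. Mass 0.3 to 0.5 kg.
- spanner_bar (a point): middle of the underside of the spanner's flat steel bar, 122 mm long (x), 28 mm wide, 10 mm thick. At x = +49 and -49 mm a leg of 14 mm diameter goes down 28 mm from here and ends in a tapered pin, 8 mm in diameter and 12 mm long (tips 40 mm below this point). Fully engaged, the leg shoulders stand on the ring's top. Either way round fits.
- rest_top (a point): centre of the top of the spanner's rest, a fixed wooden block 56 mm long (x), 46 mm wide, 55 mm high; the spanner's bar lies flat along x across its top, one leg hanging down at each end (14 mm free at each end when centred), so that the grip centre is 32.5 mm above this point
- catch (a joint): swing of the lamp's catch handle in rad: 0 to 0.25 is open (lever lying beside the rim), 1.5 to its stop at 1.6 is locked, pointing in over the ring, down in the low notch; grows anticlockwise seen from above. It climbs 5 mm to a hump at 0.95, then a spring presses it 10 mm down into the notch. Some 5 N at the knob moves it over the hump; short of the climb (0.5) it stays where it is left.
- catch_knob (a point): middle of the upright black knob (18 mm diameter, 30 mm high) on the catch lever, 60 mm from its pivot, 95 mm above the bench with the catch open and 90 mm when locked. The lever under it is 14 mm wide and 8 mm thick, its top 15 mm below this point. Push the knob sideways; no grasp is needed.
- catch_pivot (a point): the catch's upright pivot axis, at lever height, 98 mm from the lamp's centre and 76 mm above the bench with the catch open; its hub is 24 mm across, and a thin steel pivot pin stands up to 95 mm above the bench
- jar_mid (a point): middle of a loose screw-top glass jar, 60 mm across, 85 mm high, standing on the bench; a bystander
- mug_mid (a point): middle of a loose white mug, 82 mm across, 92 mm high, standing on the bench; a bystander
Mind the look-alikes: they are no part of the job. What is shaped like the part that bears spanner_grip but purple or red is not meant.

How it is judged (in metres and radians):
On the way, in this order (a step that is already met when the one before it is completed fails the run):
1. both pins of the spanner are in the ring's holes (horizontal distance between spanner_bar and ring_mid below 0.008 m and z of spanner_bar in the frame of ring_mid below 0.033 m and angle between the x axis of spanner_grip and the x axis of ring_mid, either way round below 0.15 rad), for 0.1 s.
2. the ring is turned fully home while the spanner is in it (all of step 1 and value of joint ring above 1.09 rad), for 0.1 s.
3. the catch has dropped into its notch (value of joint catch above 1.46 rad), for 0.2 s.
At the end, for the whole second after the job is handed in: the ring is within 0.06 rad of its stop (above 1.09), the catch is above 1.46 rad (down in the notch), and the spanner lies level (within 0.1 rad) astride its rest: grip centre within 20 mm of the rest's centre sideways and 27 to 38 mm above its top (value of joint ring above 1.09 rad and value of joint catch above 1.46 rad and horizontal distance between spanner_grip and rest_top below 0.02 m and z of spanner_grip in the frame of rest_top between 0.027 and 0.038 m and angle between spanner_grip's own z axis and vertical below 0.1 rad); the robot touches nothing.
It fails at once if the jar or the mug is knocked over (angle between any of jar_mid, mug_mid's own z axis and vertical above 0.5 rad).
It also fails if it takes over 67 s, if anything falls off the work surface, if the arm or the gripper's body presses on something with over 40 N, if the wrist force passes 120 N, or if a joint passes its speed limit or range.

## Working session

There is one attempt and no reset: what is moved stays moved. The work goes in short steps, Python scripts to look and compute and a tool call to move; the robot and the scene stay as the last step left them, time stands still between calls to the robot, and variables do not carry over. Pictures are saved under pics/ and viewed, at most 10 in all, crops included, and the job is handed in when it is done.

Besides the shell and the picture viewer there is one more tool, called after ">>>" as a command line: name --argument value ..., lists and objects as JSON in quotes. send_rows: Moves the arm, as the interface text tells. Its arguments: {"type":"object","properties":{"motion":{"type":"array","items":{"type":"object","properties":{"dx":{"type":"number"},"dy":{"type":"number"},"dz":{"type":"number"},"ax":{"type":"number"},"ay":{"type":"number"},"az":{"type":"number"},"jaw":{"type":"number"}}}}},"required":["motion"]}

```bash
mkdir -p pics
python3 - <<'E'
from rig import ctrl
import cv2,numpy as np
s=ctrl.observe(); print({k:np.round(v,3).tolist() for k,v in s.items()}, ctrl.tcp_to_tips)
for n in("side","top"):
    c=ctrl.read_camera(n); cv2.imwrite(f"pics/{n}0.png",c["pixels"][:,:,::-1])
    print(n,{k:np.round(c[k],4).tolist() for k in c if k!="pixels"})
E
```

```text
{'clock': 0.0, 'joint_pos': [-78.844, 12.675, 87.528, -0.0, 79.909, -7.226], 'qvel': [0.037, -0.07, -0.114, 0.055, 0.045, 0.052], 'tau': [-0.001, -49.461, -38.737, 0.07, 0.057, -0.0], 'position': [196.961, -592.528, 240.418], 'tcp_rot': [[0.949, 0.315, -0.0], [0.315, -0.949, 0.002], [0.0, -0.002, -1.0]], 'contact_force': [0.561, 0.287, 0.173], 'wrist_torque': [-0.009, 0.04, 0.019], 'finger_force': 0.0, 'opening': 0.999} 19.0
side {'fx': 403.6217, 'fy': 403.6217, 'cx': 250.8697, 'cy': 189.9402, 'xyz': [419.5061, -486.9957, 844.6612], 'attitude': [[0.9749, -0.1737, 0.1396], [-0.2228, -0.7482, 0.625], [-0.0041, -0.6404, -0.7681]]}
top {'fx': 406.1617, 'fy': 406.1617, 'cx': 251.5931, 'cy': 190.1404, 'xyz': [468.8972, 86.893, 1081.5265], 'attitude': [[0.0298, -0.9946, 0.0993], [-0.9994, -0.0281, 0.0183], [-0.0154, -0.0998, -0.9949]]}
```

View pics/top0.png

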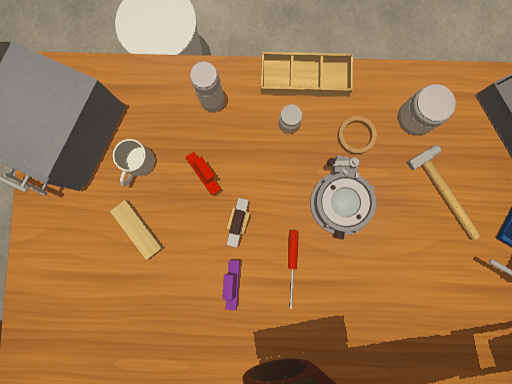

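View pics/side0.png

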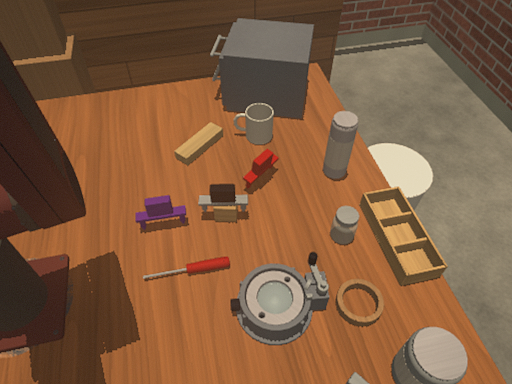

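The top view shows the spanner at about (238,222), the lamp at (344,202), the catch near (345,162) with its knob to the left, and the jar at (291,118). The side view shows the spanner at (223,198), the lamp at (275,298) and the knob at (313,260). Next I'll enlarge these.

```bash
cat > h.py <<'E'
import cv2,numpy as np
from rig import ctrl
def ray(c,u,v):
    d=c["attitude"]@np.array([(u-c["cx"])/c["fx"],(v-c["cy"])/c["fy"],1.]); return np.array(c["xyz"]),d
def onz(c,u,v,z):
    o,d=ray(c,u,v); return o+d*(z-o[2])/d[2]
def tri(c1,p1,c2,p2):
    A=[];b=[]
    M=np.zeros((3,3));r=np.zeros(3)
    for c,p in((c1,p1),(c2,p2)):
        o,d=ray(c,*p);d/=np.linalg.norm(d);P=np.eye(3)-np.outer(d,d);M+=P;r+=P@o
    return np.linalg.solve(M,r)
def proj(c,X):
    q=np.array(c["attitude"]).T@(np.array(X)-c["xyz"]); return np.array([c["fx"]*q[0]/q[2]+c["cx"],c["fy"]*q[1]/q[2]+c["cy"]])
def cam(n):
    c=ctrl.read_camera(n); c["attitude"]=np.array(c["attitude"]); return c
def crop(c,x,y,w,h,W,H):
    return cv2.resize(c["pixels"][y:y+h,x:x+w,::-1],(W,H),interpolation=cv2.INTER_CUBIC)
E
python3 - <<'E'
from h import *
t=cam("top");s=cam("side")
a=np.hstack([crop(t,300,150,80,60*1+30,400,450)[:300*1+150],crop(t,205,185,80,90,400,450)])
cv2.imwrite("pics/t1.png",a)
b=np.hstack([crop(s,225,245,110,100,440,400),crop(s,185,170,85,95,358,400)])
cv2.imwrite("pics/s1.png",b)
E
```

```text
(no output)
```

View pics/t1.png

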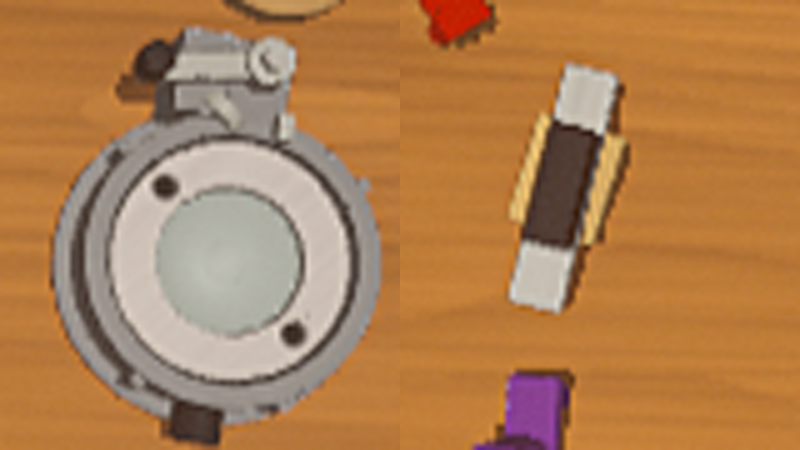

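View pics/s1.png

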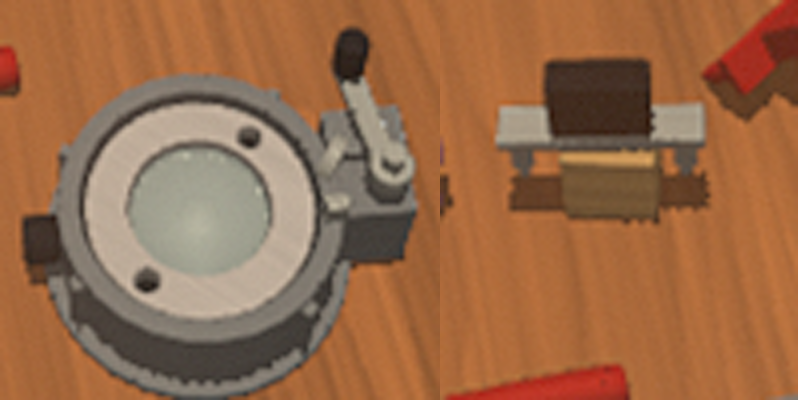

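In the top crop, the holes are at about (333.0,187.4) and (358.6,216.8) in full-image pixels. The bar corners, grip, knob (left of the pivot) and pivot pin are all clear. Now the numbers.

Run:
```python
from h import *
t=cam("top");s=cam("side")
def dark(c,u,v,r=4):
    g=c["pixels"].astype(float).mean(2); u0,v0=int(round(u)),int(round(v))
    p=g[v0-r:v0+r+1,u0-r:u0+r+1]; w=np.clip(np.median(p)-15-p,0,None); yy,xx=np.mgrid[-r:r+1,-r:r+1]
    return np.array([u0+(w*xx).sum()/w.sum(),v0+(w*yy).sum()/w.sum()])
f=lambda X,Y,k,x,y:(x+(X+.5)/k-.5,y+(Y+.5)/k-.5)
T=[dark(t,*f(165,187,5,300,150),3),dark(t,*f(293,334,5,300,150),3)]
S=[dark(s,*f(249,137,4,225,245),3),dark(s,*f(148,281,4,225,245),3)]
for i in(0,1): print("hole",T[i],S[i],onz(t,*T[i],52),onz(s,*S[i],52),tri(t,T[i],s,S[i]))
h=[(onz(t,*T[i],52)+onz(s,*S[i],52))/2 for i in(0,1)]
print("ring mid",(h[0]+h[1])/2,"dist",np.linalg.norm(h[0]-h[1]),"yaw0",np.degrees(np.arctan2(*(h[0]-h[1])[1::-1])))
# spanner
def mask_rect(c,m): 
    cs,_=cv2.findContours(m.astype(np.uint8),cv2.RETR_EXTERNAL,cv2.CHAIN_APPROX_NONE); k=max(cs,key=cv2.contourArea); return cv2.minAreaRect(k)
B=[onz(t,*f(X-400,Y,5,205,185),65) for X,Y in((565,65),(618,80),(562,312),(510,297))]
G=[onz(t,*f(X-400,Y,5,205,185),110) for X,Y in((555,122),(601,135),(570,247),(525,240))]
print("bar",np.mean(B,0),"grip",np.mean(G,0))
d=(B[0]+B[1]-B[2]-B[3])/2;print("len",np.linalg.norm(d),"yaw",np.degrees(np.arctan2(d[1],d[0])))
k=f(446,0,4,0,0)
SB=[onz(s,*(185+(X-440+.5)/4.21-.5,170+(Y+.5)/4.21-.5),65) for X,Y in((500,106),(703,105),(705,137),(497,137))]
print("bar side",np.mean(SB,0), "yaw",np.degrees(np.arctan2(*(SB[1]+SB[2]-SB[0]-SB[3])[1::-1])))
print("knob top",tri(t,f(150,58,5,300,150),s,f(352,38,4,225,245)),onz(t,*f(153,60,5,300,150),102))
print("pivot",onz(t,*f(270,62,5,300,150),90),onz(s,*f(393,160,4,225,245),90))
print("jar top",onz(t,291,111,85),"mug",onz(t,131,152,92))
```

```text
hole [332.52839117 186.90504732] [286.96473552 279.43996641] [585.77510884 -99.64769586  52.        ] [ 583.39365781 -104.65426928   52.        ] [ 585.84451825 -100.93376493   44.1637568 ]
hole [358.09929935 216.24353709] [261.28882295 315.83283877] [ 513.16993624 -164.64372081   52.        ] [ 510.04849652 -170.99676537   52.        ] [ 512.41956267 -167.00096203   41.72985778]
ring mid [ 548.09679985 -134.98561283   52.        ] dist 98.17243384857339 yaw0 41.98357299310448
bar [489.0497874  138.64536613  65.        ] grip [489.10210718 136.91417336 110.        ]
len 118.71531040022325 yaw -11.605145669064198
bar side [487.79707301 136.52430317  65.        ] yaw -12.882110519436955
knob top [643.08345114 -83.21180709  99.78363261] [641.89723754 -84.32450541 102.        ]
pivot [ 644.57777704 -143.84047831   90.        ] [ 643.4664691  -150.55762502   90.        ]
jar top [770.87334511  12.18512045  85.        ] mug [654.41715913 407.30910988  92.        ]
```

>>> send_rows --motion '[{"az":0.83,"jaw":-1},{"az":0.83,"jaw":-1},{"az":0.83,"jaw":-1},{"az":0.83,"jaw":-1},{"az":0.83,"jaw":-1},{"az":0.83,"jaw":-1},{"az":0.83,"jaw":-1},{"az":0.83,"jaw":-1}]'

```text
$.motion[0]: bad value
```

>>> send_rows --motion '[{"dx":0.17,"dy":-0.97,"dz":0.09,"jaw":-1},{"dx":0.17,"dy":-0.97,"dz":0.09,"jaw":-1},{"dx":0.17,"dy":-0.97,"dz":0.09,"jaw":-1},{"dx":0.17,"dy":-0.97,"dz":0.09,"jaw":-1},{"dx":0.17,"dy":-0.97,"dz":0.09,"jaw":-1},{"dx":0.17,"dy":-0.97,"dz":0.09,"jaw":-1},{"dx":0.17,"dy":-0.97,"dz":0.09,"jaw":-1},{"dx":0.17,"dy":-0.97,"dz":0.09,"jaw":-1}]'

```text
$.motion[0]: bad value
```

>>> send_rows --motion '[{"dx":0,"dy":0,"dz":0,"ax":0,"ay":0,"az":0.83,"jaw":-1},{"dx":0,"dy":0,"dz":0,"ax":0,"ay":0,"az":0.83,"jaw":-1},{"dx":0,"dy":0,"dz":0,"ax":0,"ay":0,"az":0.83,"jaw":-1},{"dx":0,"dy":0,"dz":0,"ax":0,"ay":0,"az":0.83,"jaw":-1},{"dx":0,"dy":0,"dz":0,"ax":0,"ay":0,"az":0.83,"jaw":-1},{"dx":0,"dy":0,"dz":0,"ax":0,"ay":0,"az":0.83,"jaw":-1},{"dx":0,"dy":0,"dz":0,"ax":0,"ay":0,"az":0.83,"jaw":-1},{"dx":0,"dy":0,"dz":0,"ax":0,"ay":0,"az":0.83,"jaw":-1}]'

```text
clock: 1.1
position: [197.1, -593.1, 241.4]
tcp_rot: [[0.977, -0.212, -0.0], [-0.212, -0.977, 0.0], [-0.0, -0.0, -1.0]]
contact_force: [0.5, 0.7, -0.6]
opening: 1.001
finger_force: 0.0
```

>>> send_rows --motion '[{"dx":0.17,"dy":-0.97,"dz":0.09,"ax":0,"ay":0,"az":0,"jaw":-1},{"dx":0.17,"dy":-0.97,"dz":0.09,"ax":0,"ay":0,"az":0,"jaw":-1},{"dx":0.17,"dy":-0.97,"dz":0.09,"ax":0,"ay":0,"az":0,"jaw":-1},{"dx":0.17,"dy":-0.97,"dz":0.09,"ax":0,"ay":0,"az":0,"jaw":-1},{"dx":0.17,"dy":-0.97,"dz":0.09,"ax":0,"ay":0,"az":0,"jaw":-1},{"dx":0.17,"dy":-0.97,"dz":0.09,"ax":0,"ay":0,"az":0,"jaw":-1},{"dx":0.17,"dy":-0.97,"dz":0.09,"ax":0,"ay":0,"az":0,"jaw":-1},{"dx":0.17,"dy":-0.97,"dz":0.09,"ax":0,"ay":0,"az":0,"jaw":-1}]'

```text
clock: 1.9
position: [256.3, -446.2, 227.1]
tcp_rot: [[0.978, -0.209, 0.0], [-0.209, -0.978, -0.0], [0.0, 0.0, -1.0]]
contact_force: [0.8, -0.3, -0.6]
opening: 0.998
finger_force: 0.0
```

>>> send_rows --motion '[{"dx":0.165,"dy":-0.968,"dz":0.09,"ax":0,"ay":0,"az":0,"jaw":-1},{"dx":0.165,"dy":-0.968,"dz":0.09,"ax":0,"ay":0,"az":0,"jaw":-1},{"dx":0.165,"dy":-0.968,"dz":0.09,"ax":0,"ay":0,"az":0,"jaw":-1},{"dx":0.165,"dy":-0.968,"dz":0.09,"ax":0,"ay":0,"az":0,"jaw":-1},{"dx":0.165,"dy":-0.968,"dz":0.09,"ax":0,"ay":0,"az":0,"jaw":-1},{"dx":0.165,"dy":-0.968,"dz":0.09,"ax":0,"ay":0,"az":0,"jaw":-1},{"dx":0.165,"dy":-0.968,"dz":0.09,"ax":0,"ay":0,"az":0,"jaw":-1},{"dx":0.165,"dy":-0.968,"dz":0.09,"ax":0,"ay":0,"az":0,"jaw":-1}]'

```text
clock: 2.7
position: [314.6, -299.8, 212.7]
tcp_rot: [[0.978, -0.209, 0.0], [-0.209, -0.978, -0.0], [0.0, 0.0, -1.0]]
contact_force: [-0.9, -0.8, 0.0]
opening: 1.002
finger_force: 0.0
```

>>> send_rows --motion '[{"dx":0.165,"dy":-0.968,"dz":0.09,"ax":0,"ay":0,"az":0,"jaw":-1},{"dx":0.165,"dy":-0.968,"dz":0.09,"ax":0,"ay":0,"az":0,"jaw":-1},{"dx":0.165,"dy":-0.968,"dz":0.09,"ax":0,"ay":0,"az":0,"jaw":-1},{"dx":0.165,"dy":-0.968,"dz":0.09,"ax":0,"ay":0,"az":0,"jaw":-1},{"dx":0.165,"dy":-0.968,"dz":0.09,"ax":0,"ay":0,"az":0,"jaw":-1},{"dx":0.165,"dy":-0.968,"dz":0.09,"ax":0,"ay":0,"az":0,"jaw":-1},{"dx":0.165,"dy":-0.968,"dz":0.09,"ax":0,"ay":0,"az":0,"jaw":-1},{"dx":0.165,"dy":-0.968,"dz":0.09,"ax":0,"ay":0,"az":0,"jaw":-1}]'

```text
clock: 3.5
position: [372.6, -153.9, 198.3]
tcp_rot: [[0.978, -0.209, 0.0], [-0.209, -0.978, -0.0], [0.0, 0.0, -1.0]]
contact_force: [-0.1, -0.9, -0.4]
opening: 1.001
finger_force: 0.0
```

>>> send_rows --motion '[{"dx":0.165,"dy":-0.968,"dz":0.09,"ax":0,"ay":0,"az":0,"jaw":-1},{"dx":0.165,"dy":-0.968,"dz":0.09,"ax":0,"ay":0,"az":0,"jaw":-1},{"dx":0.165,"dy":-0.968,"dz":0.09,"ax":0,"ay":0,"az":0,"jaw":-1},{"dx":0.165,"dy":-0.968,"dz":0.09,"ax":0,"ay":0,"az":0,"jaw":-1},{"dx":0.165,"dy":-0.968,"dz":0.09,"ax":0,"ay":0,"az":0,"jaw":-1},{"dx":0.165,"dy":-0.968,"dz":0.09,"ax":0,"ay":0,"az":0,"jaw":-1},{"dx":0.165,"dy":-0.968,"dz":0.09,"ax":0,"ay":0,"az":0,"jaw":-1},{"dx":0.165,"dy":-0.968,"dz":0.09,"ax":0,"ay":0,"az":0,"jaw":-1}]'

```text
clock: 4.3
position: [430.6, -7.9, 183.9]
tcp_rot: [[0.978, -0.209, 0.0], [-0.209, -0.978, -0.0], [0.0, -0.0, -1.0]]
contact_force: [0.2, 0.3, 0.7]
opening: 1.002
finger_force: 0.0
```

>>> send_rows --motion '[{"dx":0.165,"dy":-0.968,"dz":0.09,"ax":0,"ay":0,"az":0,"jaw":-1},{"dx":0.165,"dy":-0.968,"dz":0.09,"ax":0,"ay":0,"az":0,"jaw":-1},{"dx":0.165,"dy":-0.968,"dz":0.09,"ax":0,"ay":0,"az":0,"jaw":-1},{"dx":0.165,"dy":-0.968,"dz":0.09,"ax":0,"ay":0,"az":0,"jaw":-1},{"dx":0.165,"dy":-0.968,"dz":0.09,"ax":0,"ay":0,"az":0,"jaw":-1},{"dx":0.165,"dy":-0.968,"dz":0.09,"ax":0,"ay":0,"az":0,"jaw":-1},{"dx":0.165,"dy":-0.968,"dz":0.09,"ax":0,"ay":0,"az":0,"jaw":-1},{"dx":0.165,"dy":-0.968,"dz":0.09,"ax":0,"ay":0,"az":0,"jaw":-1}]'

```text
clock: 5.1
position: [488.6, 138.1, 169.5]
tcp_rot: [[0.978, -0.209, 0.0], [-0.209, -0.978, 0.0], [0.0, -0.0, -1.0]]
contact_force: [0.3, 0.0, 0.2]
opening: 0.998
finger_force: 0.0
```

>>> send_rows --motion '[{"dx":0,"dy":0,"dz":0.6,"ax":0,"ay":0,"az":0,"jaw":-1},{"dx":0,"dy":0,"dz":0.6,"ax":0,"ay":0,"az":0,"jaw":-1},{"dx":0,"dy":0,"dz":0.6,"ax":0,"ay":0,"az":0,"jaw":-1},{"dx":0,"dy":0,"dz":0.6,"ax":0,"ay":0,"az":0,"jaw":-1},{"dx":0,"dy":0,"dz":0.6,"ax":0,"ay":0,"az":0,"jaw":-1},{"dx":0,"dy":0,"dz":0.6,"ax":0,"ay":0,"az":0,"jaw":-1},{"dx":0,"dy":0,"dz":0.48,"ax":0,"ay":0,"az":0,"jaw":-1},{"dx":0,"dy":0,"dz":0,"ax":0,"ay":0,"az":0,"jaw":0.2}]'

```text
clock: 5.9
position: [487.5, 136.5, 86.1]
tcp_rot: [[0.978, -0.209, -0.003], [-0.209, -0.978, -0.0], [-0.003, 0.001, -1.0]]
contact_force: [-0.3, 0.3, 0.5]
opening: 0.965
finger_force: 0.0
```

>>> send_rows --motion '[{"dx":0,"dy":0,"dz":0,"ax":0,"ay":0,"az":0,"jaw":0.3},{"dx":0,"dy":0,"dz":0,"ax":0,"ay":0,"az":0,"jaw":0.3},{"dx":0,"dy":0,"dz":0,"ax":0,"ay":0,"az":0,"jaw":0.4},{"dx":0,"dy":0,"dz":0,"ax":0,"ay":0,"az":0,"jaw":0.5},{"dx":0,"dy":0,"dz":0,"ax":0,"ay":0,"az":0,"jaw":1},{"dx":0,"dy":0,"dz":0,"ax":0,"ay":0,"az":0,"jaw":1},{"dx":0,"dy":0,"dz":0,"ax":0,"ay":0,"az":0,"jaw":1},{"dx":0,"dy":0,"dz":0,"ax":0,"ay":0,"az":0,"jaw":1}]'

```text
clock: 6.7
position: [488.8, 136.9, 88.0]
tcp_rot: [[0.978, -0.209, 0.0], [-0.209, -0.978, 0.0], [0.0, -0.0, -1.0]]
contact_force: [-0.8, 0.5, 0.8]
opening: 0.274
finger_force: 30.0
```

>>> send_rows --motion '[{"dx":0,"dy":0,"dz":-0.3,"ax":0,"ay":0,"az":0,"jaw":1},{"dx":0,"dy":0,"dz":-0.5,"ax":0,"ay":0,"az":0,"jaw":1},{"dx":0,"dy":0,"dz":-0.6,"ax":0,"ay":0,"az":0,"jaw":1},{"dx":0,"dy":0,"dz":-0.6,"ax":0,"ay":0,"az":0,"jaw":1},{"dx":0,"dy":0,"dz":-0.6,"ax":0,"ay":0,"az":0,"jaw":1},{"dx":0,"dy":0,"dz":-0.6,"ax":0,"ay":0,"az":0,"jaw":1},{"dx":0,"dy":0,"dz":-0.5,"ax":0,"ay":0,"az":0,"jaw":1},{"dx":0,"dy":0,"dz":-0.3,"ax":0,"ay":0,"az":0,"jaw":1}]'

```text
clock: 7.5
position: [489.3, 136.9, 169.5]
tcp_rot: [[0.978, -0.209, 0.002], [-0.209, -0.978, 0.0], [0.002, -0.001, -1.0]]
contact_force: [-0.2, -0.1, -5.6]
opening: 0.277
finger_force: 30.0
```

>>> send_rows --motion '[{"dx":0.36,"dy":0.79,"dz":0,"ax":0,"ay":0,"az":0,"jaw":1},{"dx":0.36,"dy":0.79,"dz":0,"ax":0,"ay":0,"az":0,"jaw":1},{"dx":0.36,"dy":0.79,"dz":0,"ax":0,"ay":0,"az":0,"jaw":1},{"dx":0.36,"dy":0.79,"dz":0,"ax":0,"ay":0,"az":0,"jaw":1},{"dx":0.36,"dy":0.79,"dz":0,"ax":0,"ay":0,"az":0,"jaw":1},{"dx":0.36,"dy":0.79,"dz":0,"ax":0,"ay":0,"az":0,"jaw":1},{"dx":0.36,"dy":0.79,"dz":0,"ax":0,"ay":0,"az":0,"jaw":1},{"dx":0.36,"dy":0.79,"dz":0,"ax":0,"ay":0,"az":0,"jaw":1}]'

```text
clock: 8.3
position: [518.5, 0.5, 167.9]
tcp_rot: [[0.978, -0.209, -0.001], [-0.209, -0.978, 0.0], [-0.001, 0.0, -1.0]]
contact_force: [0.1, 0.3, -4.1]
opening: 0.276
finger_force: 30.0
```

>>> send_rows --motion '[{"dx":0.36,"dy":0.79,"dz":0,"ax":0,"ay":0,"az":0,"jaw":1},{"dx":0.36,"dy":0.79,"dz":0,"ax":0,"ay":0,"az":0,"jaw":1},{"dx":0.36,"dy":0.79,"dz":0,"ax":0,"ay":0,"az":0,"jaw":1},{"dx":0.36,"dy":0.79,"dz":0,"ax":0,"ay":0,"az":0,"jaw":1},{"dx":0.36,"dy":0.79,"dz":0,"ax":0,"ay":0,"az":0,"jaw":1},{"dx":0.36,"dy":0.79,"dz":0,"ax":0,"ay":0,"az":0,"jaw":1},{"dx":0.36,"dy":0.79,"dz":0,"ax":0,"ay":0,"az":0,"jaw":1},{"dx":0.36,"dy":0.79,"dz":0,"ax":0,"ay":0,"az":0,"jaw":1}]'

```text
clock: 9.1
position: [548.9, -135.9, 167.9]
tcp_rot: [[0.978, -0.209, -0.0], [-0.209, -0.978, 0.0], [-0.0, -0.0, -1.0]]
contact_force: [-0.1, 0.5, -3.4]
opening: 0.271
finger_force: 30.0
```

>>> send_rows --motion '[{"dx":0,"dy":0,"dz":0,"ax":0,"ay":0,"az":-0.74,"jaw":1},{"dx":0,"dy":0,"dz":0,"ax":0,"ay":0,"az":-0.74,"jaw":1},{"dx":0,"dy":0,"dz":0,"ax":0,"ay":0,"az":-0.74,"jaw":1},{"dx":0,"dy":0,"dz":0,"ax":0,"ay":0,"az":-0.74,"jaw":1},{"dx":0,"dy":0,"dz":0,"ax":0,"ay":0,"az":-0.74,"jaw":1},{"dx":0,"dy":0,"dz":0,"ax":0,"ay":0,"az":-0.74,"jaw":1},{"dx":0,"dy":0,"dz":0,"ax":0,"ay":0,"az":-0.74,"jaw":1},{"dx":0,"dy":0,"dz":0,"ax":0,"ay":0,"az":-0.74,"jaw":1}]'

```text
clock: 9.9
position: [548.8, -135.2, 167.9]
tcp_rot: [[0.965, 0.262, -0.0], [0.262, -0.965, 0.0], [-0.0, -0.0, -1.0]]
contact_force: [-0.6, -0.1, -3.5]
opening: 0.275
finger_force: 30.0
```

>>> send_rows --motion '[{"dx":0,"dy":0,"dz":0,"ax":0,"ay":0,"az":-0.74,"jaw":1},{"dx":0,"dy":0,"dz":0,"ax":0,"ay":0,"az":-0.74,"jaw":1},{"dx":0,"dy":0,"dz":0,"ax":0,"ay":0,"az":-0.74,"jaw":1},{"dx":0,"dy":0,"dz":0,"ax":0,"ay":0,"az":-0.74,"jaw":1},{"dx":0,"dy":0,"dz":0,"ax":0,"ay":0,"az":-0.74,"jaw":1},{"dx":0,"dy":0,"dz":0,"ax":0,"ay":0,"az":-0.74,"jaw":1},{"dx":0,"dy":0,"dz":0,"ax":0,"ay":0,"az":-0.74,"jaw":1},{"dx":0,"dy":0,"dz":0,"ax":0,"ay":0,"az":-0.74,"jaw":1}]'

```text
clock: 10.7
position: [548.8, -135.2, 167.9]
tcp_rot: [[0.739, 0.674, -0.0], [0.674, -0.739, 0.0], [-0.0, -0.0, -1.0]]
contact_force: [0.3, 0.5, -4.1]
opening: 0.274
finger_force: 30.0
```

Run:
```python
from h import *
t=cam("top");s=cam("side")
a=np.hstack([crop(t,290,145,100,100,400,400),crop(s,220,215,100,100,400,400)])
cv2.imwrite("pics/a2.png",a)
```

```text
(no output)
```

View pics/a2.png

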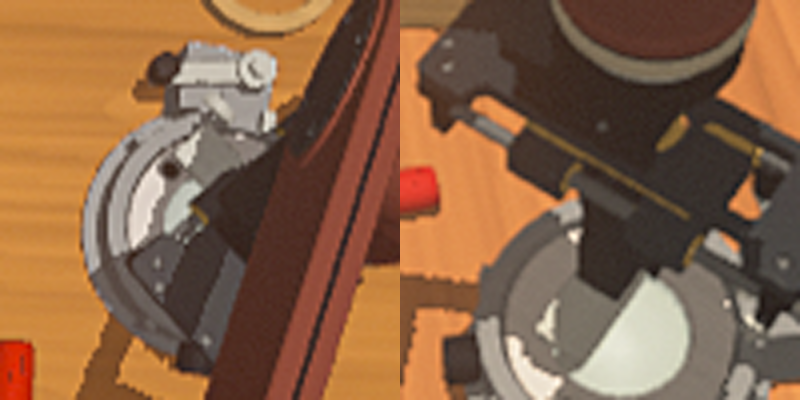

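The arm covers most of the spanner in both views: only one hole, near (332,187) in the top view, and part of the ring can be seen. I'll refine the ring centre from its inner edge (r = 38 mm) in the unobstructed first pictures.

Run:
```python
from h import *
from scipy.optimize import least_squares
from scipy.ndimage import map_coordinates
def fit(n,z,r0,r1,val,c0,amax=None):
    c=cam(n); im=cv2.imread(f"pics/{n}0.png")[:,:,::-1].astype(float)
    ch=val(im); pts=[]
    for a in np.radians(np.arange(0,360,5)):
        rr=np.arange(r0,r1,.5); P=np.array([proj(c,[c0[0]+r*np.cos(a),c0[1]+r*np.sin(a),z]) for r in rr])
        p=map_coordinates(ch,[P[:,1],P[:,0]],order=1); g=np.abs(np.gradient(np.convolve(np.pad(p,3,'edge'),np.ones(7)/7,'valid')))
        k=g.argmax()
        if 2<k<len(rr)-3 and g[k]>1: pts.append([c0[0]+rr[k]*np.cos(a),c0[1]+rr[k]*np.sin(a)])
    pts=np.array(pts); f=lambda q:np.hypot(*(pts-q[:2]).T)-q[2]
    q=least_squares(f,[c0[0],c0[1],(r0+r1)/2],loss='soft_l1'); print(n,z,len(pts),q.x.round(2),"res",np.median(np.abs(f(q.x))).round(2))
for n in("top","side"):
    fit(n,52,30,46,lambda im:im[:,:,0]-im[:,:,1],(548,-135))
    fit(n,52,54,63,lambda im:im.sum(2)/3,(548,-135))
    fit(n,60,70,82,lambda im:(im[:,:,0]-im[:,:,2]),(548,-135))
c=cam("side"); R=ctrl.observe(); X=R["tcp_rot"][:,0] if hasattr(R["tcp_rot"],'shape') else np.array(R["tcp_rot"])[:,0]; p=np.array(R["position"])
for sg in(1,-1):
    for dz in(-22.5,-32.5): print(sg,dz,proj(c,p+sg*61*X+[0,0,dz]),"leg tip",proj(c,p+sg*49*X+[0,0,-72.5]))
```

```text
top 52 72 [ 549.03 -131.73   36.77] res 0.26
top 52 68 [ 548.96 -133.5    59.72] res 0.32
top 60 44 [ 548.45 -132.72   74.84] res 0.65
side 52 72 [ 546.88 -137.05   36.76] res 0.37
side 52 72 [ 547.45 -135.18   59.94] res 0.19
side 60 38 [ 546.56 -137.49   75.89] res 0.83
1 -22.5 [293.4429234  251.52036053] leg tip [288.6085559  268.20106062]
1 -32.5 [293.06217805 254.1114917 ] leg tip [288.6085559  268.20106062]
-1 -22.5 [259.16627251 298.61029538] leg tip [262.3213335  304.96803994]
-1 -32.5 [259.10367143 300.94008426] leg tip [262.3213335  304.96803994]
```

>>> send_rows --motion '[{"dx":-0.02,"dy":0,"dz":0.3,"ax":0,"ay":0,"az":0.05,"jaw":1},{"dx":0,"dy":0,"dz":0.3,"ax":0,"ay":0,"az":0,"jaw":1},{"dx":0,"dy":0,"dz":0.3,"ax":0,"ay":0,"az":0,"jaw":1},{"dx":0,"dy":0,"dz":0.3,"ax":0,"ay":0,"az":0,"jaw":1},{"dx":0,"dy":0,"dz":0.3,"ax":0,"ay":0,"az":0,"jaw":1},{"dx":0,"dy":0,"dz":0.3,"ax":0,"ay":0,"az":0,"jaw":1},{"dx":0,"dy":0,"dz":0.2,"ax":0,"ay":0,"az":0,"jaw":1},{"dx":0,"dy":0,"dz":0,"ax":0,"ay":0,"az":0,"jaw":1}]'

```text
clock: 11.95
position: [547.8, -134.6, 127.0]
tcp_rot: [[0.743, 0.669, -0.001], [0.669, -0.743, 0.001], [-0.001, -0.001, -1.0]]
contact_force: [-0.3, 0.1, -4.9]
opening: 0.278
finger_force: 30.0
```

>>> send_rows --motion '[{"dx":0,"dy":0,"dz":0.05,"ax":0,"ay":0,"az":0,"jaw":1},{"dx":0,"dy":0,"dz":0.05,"ax":0,"ay":0,"az":0,"jaw":1},{"dx":0,"dy":0,"dz":0.05,"ax":0,"ay":0,"az":0,"jaw":1},{"dx":0,"dy":0,"dz":0.05,"ax":0,"ay":0,"az":0,"jaw":1},{"dx":0,"dy":0,"dz":0.05,"ax":0,"ay":0,"az":0,"jaw":1},{"dx":0,"dy":0,"dz":0,"ax":0,"ay":0,"az":0,"jaw":1},{"dx":0,"dy":0,"dz":0,"ax":0,"ay":0,"az":0,"jaw":1},{"dx":0,"dy":0,"dz":0,"ax":0,"ay":0,"az":0,"jaw":1}]'

```text
clock: 12.75
position: [548.4, -134.8, 123.0]
tcp_rot: [[0.743, 0.669, 0.0], [0.669, -0.743, -0.0], [0.0, 0.0, -1.0]]
contact_force: [-0.2, 0.2, -4.0]
opening: 0.272
finger_force: 30.0
```

>>> send_rows --motion '[{"dx":0,"dy":0,"dz":0.05,"ax":0,"ay":0,"az":0,"jaw":1},{"dx":0,"dy":0,"dz":0.05,"ax":0,"ay":0,"az":0,"jaw":1},{"dx":0,"dy":0,"dz":0.05,"ax":0,"ay":0,"az":0,"jaw":1},{"dx":0,"dy":0,"dz":0.05,"ax":0,"ay":0,"az":0,"jaw":1},{"dx":0,"dy":0,"dz":0.05,"ax":0,"ay":0,"az":0,"jaw":1},{"dx":0,"dy":0,"dz":0,"ax":0,"ay":0,"az":0,"jaw":1},{"dx":0,"dy":0,"dz":0,"ax":0,"ay":0,"az":0,"jaw":1},{"dx":0,"dy":0,"dz":0,"ax":0,"ay":0,"az":0,"jaw":1}]'

```text
clock: 13.55
position: [548.3, -134.8, 118.0]
tcp_rot: [[0.743, 0.669, 0.0], [0.669, -0.743, -0.0], [0.0, 0.0, -1.0]]
contact_force: [-0.8, -0.8, -4.2]
opening: 0.273
finger_force: 30.0
```

>>> send_rows --motion '[{"dx":0,"dy":0,"dz":0.05,"ax":0,"ay":0,"az":0,"jaw":1},{"dx":0,"dy":0,"dz":0.05,"ax":0,"ay":0,"az":0,"jaw":1},{"dx":0,"dy":0,"dz":0.05,"ax":0,"ay":0,"az":0,"jaw":1},{"dx":0,"dy":0,"dz":0.05,"ax":0,"ay":0,"az":0,"jaw":1},{"dx":0,"dy":0,"dz":0,"ax":0,"ay":0,"az":0,"jaw":1},{"dx":0,"dy":0,"dz":0,"ax":0,"ay":0,"az":0,"jaw":1},{"dx":0,"dy":0,"dz":0,"ax":0,"ay":0,"az":0,"jaw":1},{"dx":0,"dy":0,"dz":0,"ax":0,"ay":0,"az":0,"jaw":1}]'

```text
clock: 14.35
position: [548.4, -134.8, 114.0]
tcp_rot: [[0.743, 0.669, 0.0], [0.669, -0.743, -0.0], [0.0, 0.0, -1.0]]
contact_force: [0.6, 0.7, -4.8]
opening: 0.274
finger_force: 30.0
```

>>> send_rows --motion '[{"dx":0,"dy":0,"dz":0,"ax":0,"ay":0,"az":0.5,"jaw":1},{"dx":0,"dy":0,"dz":0,"ax":0,"ay":0,"az":0.5,"jaw":1},{"dx":0,"dy":0,"dz":0,"ax":0,"ay":0,"az":0.5,"jaw":1},{"dx":0,"dy":0,"dz":0,"ax":0,"ay":0,"az":0.5,"jaw":1},{"dx":0,"dy":0,"dz":0,"ax":0,"ay":0,"az":0.5,"jaw":1},{"dx":0,"dy":0,"dz":0,"ax":0,"ay":0,"az":0.5,"jaw":1},{"dx":0,"dy":0,"dz":0,"ax":0,"ay":0,"az":0.5,"jaw":1},{"dx":0,"dy":0,"dz":0,"ax":0,"ay":0,"az":0.5,"jaw":1}]'

```text
clock: 15.15
position: [547.9, -133.9, 113.7]
tcp_rot: [[0.916, 0.4, -0.001], [0.4, -0.916, 0.001], [-0.0, -0.002, -1.0]]
contact_force: [-1.4, 2.8, -4.2]
opening: 0.275
finger_force: 30.0
```

```bash
python3 -c "
from rig import ctrl;o=ctrl.observe();print(o['wrist_torque'],o['contact_force'],o['joint_pos'])"
```

```text
[0.53218988 0.17981295 0.24919583] [-1.38923961  2.78709353 -4.16995996] [-2.17757787e+01  1.16998633e+01  1.03032391e+02  6.04540555e-02
  6.53545790e+01  4.46108480e+01]
```

>>> send_rows --motion '[{"dx":0,"dy":0,"dz":0,"ax":0,"ay":0,"az":0.5,"jaw":1},{"dx":0,"dy":0,"dz":0,"ax":0,"ay":0,"az":0.5,"jaw":1},{"dx":0,"dy":0,"dz":0,"ax":0,"ay":0,"az":0.5,"jaw":1},{"dx":0,"dy":0,"dz":0,"ax":0,"ay":0,"az":0.5,"jaw":1},{"dx":0,"dy":0,"dz":0,"ax":0,"ay":0,"az":0.5,"jaw":1},{"dx":0,"dy":0,"dz":0,"ax":0,"ay":0,"az":0.5,"jaw":1},{"dx":0,"dy":0,"dz":0,"ax":0,"ay":0,"az":0.5,"jaw":1},{"dx":0,"dy":0,"dz":0,"ax":0,"ay":0,"az":0.5,"jaw":1}]'

```text
clock: 15.95
position: [548.0, -133.8, 113.7]
tcp_rot: [[0.996, 0.092, -0.001], [0.092, -0.996, 0.002], [-0.001, -0.002, -1.0]]
contact_force: [-1.1, 3.2, -4.6]
opening: 0.274
finger_force: 30.0
```

>>> send_rows --motion '[{"dx":0,"dy":0,"dz":0,"ax":0,"ay":0,"az":0.5,"jaw":1},{"dx":0,"dy":0,"dz":0,"ax":0,"ay":0,"az":0.5,"jaw":1},{"dx":0,"dy":0,"dz":0,"ax":0,"ay":0,"az":0.5,"jaw":1},{"dx":0,"dy":0,"dz":0,"ax":0,"ay":0,"az":0.5,"jaw":1},{"dx":0,"dy":0,"dz":0,"ax":0,"ay":0,"az":0.5,"jaw":1},{"dx":0,"dy":0,"dz":0,"ax":0,"ay":0,"az":0.5,"jaw":1},{"dx":0,"dy":0,"dz":0,"ax":0,"ay":0,"az":0,"jaw":1},{"dx":0,"dy":0,"dz":0,"ax":0,"ay":0,"az":0,"jaw":1}]'

```text
clock: 16.75
position: [548.2, -134.1, 113.8]
tcp_rot: [[0.989, -0.145, -0.0], [-0.145, -0.989, 0.001], [-0.001, -0.001, -1.0]]
contact_force: [0.7, 3.8, -5.5]
opening: 0.273
finger_force: 30.0
```

```bash
python3 -c "
from rig import ctrl;o=ctrl.observe();print(o['wrist_torque'],o['contact_force'],o['joint_pos'])"
```

```text
[0.82642992 0.05410574 0.17457171] [ 0.73638775  3.76783679 -5.51713558] [-2.17819805e+01  1.17046773e+01  1.03022111e+02  4.98617830e-02
  6.53182132e+01  7.65574049e+01]
```

>>> send_rows --motion '[{"dx":0,"dy":0,"dz":0,"ax":0,"ay":0,"az":0.4,"jaw":1},{"dx":0,"dy":0,"dz":0,"ax":0,"ay":0,"az":0.4,"jaw":1},{"dx":0,"dy":0,"dz":0,"ax":0,"ay":0,"az":0.4,"jaw":1},{"dx":0,"dy":0,"dz":0,"ax":0,"ay":0,"az":0.4,"jaw":1},{"dx":0,"dy":0,"dz":0,"ax":0,"ay":0,"az":0.4,"jaw":1},{"dx":0,"dy":0,"dz":0,"ax":0,"ay":0,"az":0.4,"jaw":1},{"dx":0,"dy":0,"dz":0,"ax":0,"ay":0,"az":0.4,"jaw":1},{"dx":0,"dy":0,"dz":0,"ax":0,"ay":0,"az":0.4,"jaw":1}]'

```text
clock: 17.55
position: [548.2, -134.0, 113.8]
tcp_rot: [[0.92, -0.393, -0.0], [-0.393, -0.92, 0.001], [-0.001, -0.001, -1.0]]
contact_force: [0.4, 4.3, -4.1]
opening: 0.277
finger_force: 30.0
```

```bash
python3 -c "
from rig import ctrl;o=ctrl.observe();print(o['wrist_torque'],o['contact_force'],o['joint_pos'])"
```

```text
[ 0.99239632 -0.02050824  0.18236842] [ 0.39563982  4.2621248  -4.14251254] [-2.17794817e+01  1.17054855e+01  1.03022852e+02  7.52483737e-02
  6.53174206e+01  9.12996566e+01]
```

Yaw is −23.1°, so the ring must be near its stop. I'll continue gently until the torque jumps.

>>> send_rows --motion '[{"dx":0,"dy":0,"dz":0,"ax":0,"ay":0,"az":0.15,"jaw":1},{"dx":0,"dy":0,"dz":0,"ax":0,"ay":0,"az":0.15,"jaw":1},{"dx":0,"dy":0,"dz":0,"ax":0,"ay":0,"az":0.15,"jaw":1},{"dx":0,"dy":0,"dz":0,"ax":0,"ay":0,"az":0.15,"jaw":1},{"dx":0,"dy":0,"dz":0,"ax":0,"ay":0,"az":0.15,"jaw":1},{"dx":0,"dy":0,"dz":0,"ax":0,"ay":0,"az":0.15,"jaw":1},{"dx":0,"dy":0,"dz":0,"ax":0,"ay":0,"az":0,"jaw":1},{"dx":0,"dy":0,"dz":0,"ax":0,"ay":0,"az":0,"jaw":1}]'

```text
clock: 18.35
position: [548.3, -134.2, 113.9]
tcp_rot: [[0.89, -0.456, -0.0], [-0.456, -0.89, 0.001], [-0.001, -0.001, -1.0]]
contact_force: [0.0, 5.0, -5.2]
opening: 0.277
finger_force: 30.5
```

```bash
python3 -c "
from rig import ctrl;o=ctrl.observe();print(o['wrist_torque'],o['contact_force'],o['joint_pos'])"
```

```text
[1.48987895 0.00263448 0.81605826] [ 0.03883293  4.9848441  -5.22658292] [-2.17732104e+01  1.17009380e+01  1.03016177e+02  3.52210338e-02
  6.53155675e+01  9.53464409e+01]
```

>>> send_rows --motion '[{"dx":0,"dy":0,"dz":0,"ax":0,"ay":0,"az":0.15,"jaw":1},{"dx":0,"dy":0,"dz":0,"ax":0,"ay":0,"az":0.05,"jaw":1},{"dx":0,"dy":0,"dz":0,"ax":0,"ay":0,"az":0,"jaw":1},{"dx":0,"dy":0,"dz":0,"ax":0,"ay":0,"az":0,"jaw":1},{"dx":0,"dy":0,"dz":0,"ax":0,"ay":0,"az":-0.3,"jaw":1},{"dx":0,"dy":0,"dz":0,"ax":0,"ay":0,"az":-0.3,"jaw":1},{"dx":0,"dy":0,"dz":0,"ax":0,"ay":0,"az":-0.3,"jaw":1},{"dx":0,"dy":0,"dz":0,"ax":0,"ay":0,"az":0,"jaw":1}]'

```text
clock: 19.15
position: [548.5, -135.7, 114.2]
tcp_rot: [[0.914, -0.407, 0.001], [-0.407, -0.914, -0.001], [0.001, 0.001, -1.0]]
contact_force: [-0.6, 0.9, -4.4]
opening: 0.276
finger_force: 29.8
```

```bash
python3 -c "
from rig import ctrl;o=ctrl.observe();print(o['wrist_torque'],o['contact_force'],o['joint_pos'])"
```

```text
[ 0.12535062 -0.02316641  0.07752422] [-0.55087084  0.86146834 -4.37692483] [-2.18525108e+01  1.16972322e+01  1.02979324e+02 -6.79790760e-02
  6.52567032e+01  9.21787490e+01]
```

>>> send_rows --motion '[{"dx":0,"dy":0,"dz":-0.1,"ax":0,"ay":0,"az":0,"jaw":1},{"dx":0,"dy":0,"dz":-0.2,"ax":0,"ay":0,"az":0,"jaw":1},{"dx":0,"dy":0,"dz":-0.3,"ax":0,"ay":0,"az":0,"jaw":1},{"dx":0,"dy":0,"dz":-0.4,"ax":0,"ay":0,"az":0,"jaw":1},{"dx":0,"dy":0,"dz":-0.5,"ax":0,"ay":0,"az":0,"jaw":1},{"dx":0,"dy":0,"dz":-0.6,"ax":0,"ay":0,"az":0,"jaw":1},{"dx":0,"dy":0,"dz":-0.4,"ax":0,"ay":0,"az":0,"jaw":1},{"dx":0,"dy":0,"dz":-0.3,"ax":0,"ay":0,"az":0,"jaw":1}]'

```text
clock: 19.95
position: [548.8, -134.9, 171.5]
tcp_rot: [[0.913, -0.407, 0.002], [-0.407, -0.913, -0.001], [0.002, -0.0, -1.0]]
contact_force: [-0.4, 0.5, -3.9]
opening: 0.274
finger_force: 29.8
```

```bash
cat > d.py <<'E'
import sys; from h import *
x,y,yaw=map(float,sys.argv[1:4]); o=ctrl.observe(); R=np.array(o["tcp_rot"]); p=np.array(o["position"])
d=R.T@(np.array([x,y,p[2]])-p); cy=np.degrees(np.arctan2(R[1,0],R[0,0]))
print("pos",p.round(1),"yaw",cy.round(2),"tool d units",(d/20).round(2),"az units",np.round(-np.radians(yaw-cy)/.08,2),"tq",np.round(o["wrist_torque"],2))
E
python3 d.py 488.8 136.9 -12.1
python3 - <<'E'
from h import *
t=cam("top");s=cam("side")
cv2.imwrite("pics/a3.png",np.hstack([crop(t,290,145,100,100,400,400),crop(s,220,215,100,100,400,400)]))
E
```

```text
pos [ 548.8 -134.9  171.5] yaw -24.01 tool d units [-8.270e+00 -1.119e+01 -1.000e-02] az units -2.6 tq [ 0.04  0.04 -0.03]
```

View pics/a3.png

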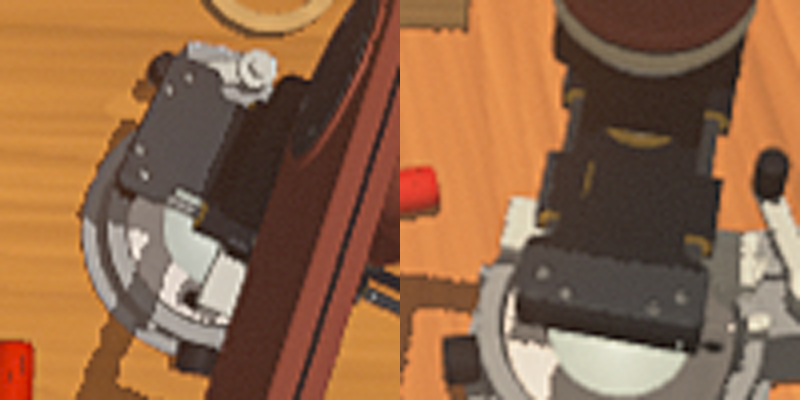

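The side view shows the spanner free above the ring with the catch still open. The top view shows one ring hole at about (337,219). Now back to the rest.

>>> send_rows --motion '[{"dx":-0.52,"dy":-0.7,"dz":0,"ax":0,"ay":0,"az":0,"jaw":1},{"dx":-0.52,"dy":-0.7,"dz":0,"ax":0,"ay":0,"az":0,"jaw":1},{"dx":-0.52,"dy":-0.7,"dz":0,"ax":0,"ay":0,"az":0,"jaw":1},{"dx":-0.52,"dy":-0.7,"dz":0,"ax":0,"ay":0,"az":0,"jaw":1},{"dx":-0.52,"dy":-0.7,"dz":0,"ax":0,"ay":0,"az":0,"jaw":1},{"dx":-0.52,"dy":-0.7,"dz":0,"ax":0,"ay":0,"az":0,"jaw":1},{"dx":-0.52,"dy":-0.7,"dz":0,"ax":0,"ay":0,"az":0,"jaw":1},{"dx":-0.52,"dy":-0.7,"dz":0,"ax":0,"ay":0,"az":0,"jaw":1}]'

```text
clock: 20.85
position: [517.4, 3.2, 170.0]
tcp_rot: [[0.914, -0.406, 0.0], [-0.406, -0.914, 0.0], [0.0, -0.0, -1.0]]
contact_force: [-0.2, 0.4, -4.4]
opening: 0.277
finger_force: 29.8
```

>>> send_rows --motion '[{"dx":-0.52,"dy":-0.7,"dz":0,"ax":0,"ay":0,"az":0,"jaw":1},{"dx":-0.52,"dy":-0.7,"dz":0,"ax":0,"ay":0,"az":0,"jaw":1},{"dx":-0.52,"dy":-0.7,"dz":0,"ax":0,"ay":0,"az":0,"jaw":1},{"dx":-0.52,"dy":-0.7,"dz":0,"ax":0,"ay":0,"az":0,"jaw":1},{"dx":-0.52,"dy":-0.7,"dz":0,"ax":0,"ay":0,"az":0,"jaw":1},{"dx":-0.52,"dy":-0.7,"dz":0,"ax":0,"ay":0,"az":0,"jaw":1},{"dx":-0.52,"dy":-0.7,"dz":0,"ax":0,"ay":0,"az":0,"jaw":1},{"dx":-0.52,"dy":-0.7,"dz":0,"ax":0,"ay":0,"az":0,"jaw":1}]'

```text
clock: 21.65
position: [486.7, 139.2, 170.0]
tcp_rot: [[0.914, -0.406, 0.0], [-0.406, -0.914, 0.0], [0.0, -0.0, -1.0]]
contact_force: [-0.3, -0.2, -4.7]
opening: 0.274
finger_force: 29.8
```

>>> send_rows --motion '[{"dx":0,"dy":0,"dz":0,"ax":0,"ay":0,"az":-0.52,"jaw":1},{"dx":0,"dy":0,"dz":0,"ax":0,"ay":0,"az":-0.52,"jaw":1},{"dx":0,"dy":0,"dz":0,"ax":0,"ay":0,"az":-0.52,"jaw":1},{"dx":0,"dy":0,"dz":0,"ax":0,"ay":0,"az":-0.52,"jaw":1},{"dx":0,"dy":0,"dz":0,"ax":0,"ay":0,"az":-0.52,"jaw":1},{"dx":0,"dy":0,"dz":0,"ax":0,"ay":0,"az":0,"jaw":1},{"dx":0,"dy":0,"dz":0,"ax":0,"ay":0,"az":0,"jaw":1},{"dx":0,"dy":0,"dz":0,"ax":0,"ay":0,"az":0,"jaw":1}]'

```text
clock: 22.45
position: [487.3, 137.9, 170.0]
tcp_rot: [[0.978, -0.21, 0.0], [-0.21, -0.978, 0.0], [0.0, -0.0, -1.0]]
contact_force: [0.4, -0.3, -5.1]
opening: 0.272
finger_force: 29.8
```

```bash
python3 d.py 488.8 136.9 -12.1
python3 - <<'E'
from h import *
t=cam("top");s=cam("side")
cv2.imwrite("pics/a4.png",np.vstack([np.hstack([crop(t,300,150,80,90,320,360),crop(s,225,245,90,100,320,360)]),np.hstack([crop(t,205,165,80,60,320,240),crop(s,175,140,80,60,320,240)])]))
E
```

```text
pos [487.3 137.9 170. ] yaw -12.13 tool d units [0.09 0.03 0.  ] az units -0.01 tq [ 0.04  0.02 -0.01]
```

View pics/a4.png

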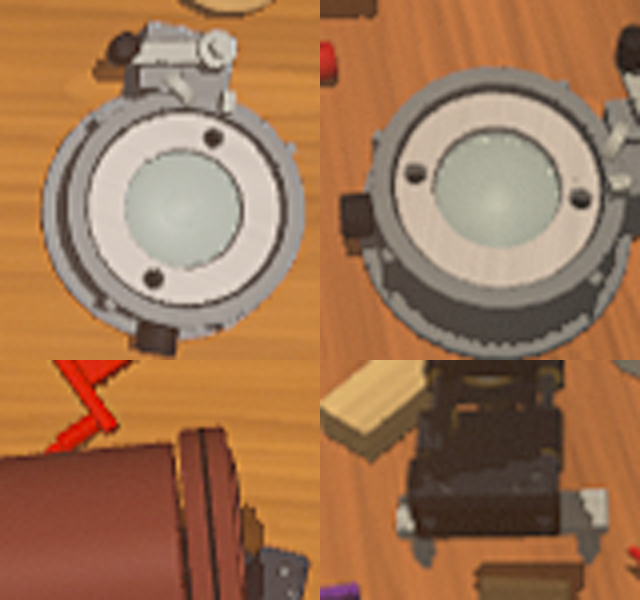

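The bottom-right panel shows the spanner hanging level above its rest. The ring now has its holes along about −22°. I'll compute the turn precisely while lowering.

Run:
```python
from h import *
def dark(c,u,v,r=3):
    g=c["pixels"].astype(float).mean(2); u0,v0=int(round(u)),int(round(v))
    p=g[v0-r:v0+r+1,u0-r:u0+r+1]; w=np.clip(np.median(p)-15-p,0,None); yy,xx=np.mgrid[-r:r+1,-r:r+1]
    return np.array([u0+(w*xx).sum()/w.sum(),v0+(w*yy).sum()/w.sum()])
for n,P in(("top",[(300+214/4,150+138/4),(300+154/4,150+278/4)]),("side",[(225+260/3.556,245+198/3.6),(225+95/3.556,245+173/3.6)])):
    c=cam(n); a,b=[onz(c,*dark(c,*p),52) for p in P]; d=a-b; print(n,a,b,np.linalg.norm(d),np.degrees(np.arctan2(d[1],d[0])))
```

```text
top [ 594.55672511 -151.08707855   52.        ] [ 503.90515217 -113.89579835   52.        ] 97.98417729685771 -22.306687238872726
side [ 592.10909213 -156.09032111   52.        ] [ 501.22400704 -120.01660456   52.        ] 97.78247142076631 -21.648904750274294
```

>>> send_rows --motion '[{"dx":0.09,"dy":0.03,"dz":0.6,"ax":0,"ay":0,"az":0,"jaw":1},{"dx":0,"dy":0,"dz":0.6,"ax":0,"ay":0,"az":0,"jaw":1},{"dx":0,"dy":0,"dz":0.6,"ax":0,"ay":0,"az":0,"jaw":1},{"dx":0,"dy":0,"dz":0.6,"ax":0,"ay":0,"az":0,"jaw":1},{"dx":0,"dy":0,"dz":0.6,"ax":0,"ay":0,"az":0,"jaw":1},{"dx":0,"dy":0,"dz":0.5,"ax":0,"ay":0,"az":0,"jaw":1},{"dx":0,"dy":0,"dz":0.3,"ax":0,"ay":0,"az":0,"jaw":1},{"dx":0,"dy":0,"dz":0.1,"ax":0,"ay":0,"az":0,"jaw":1}]'

```text
clock: 23.45
position: [488.6, 136.5, 91.0]
tcp_rot: [[0.978, -0.21, -0.001], [-0.21, -0.978, -0.0], [-0.001, 0.0, -1.0]]
contact_force: [0.5, 0.0, -4.2]
opening: 0.279
finger_force: 29.8
```

>>> send_rows --motion '[{"dx":0,"dy":0,"dz":0.05,"ax":0,"ay":0,"az":0,"jaw":1},{"dx":0,"dy":0,"dz":0.05,"ax":0,"ay":0,"az":0,"jaw":1},{"dx":0,"dy":0,"dz":0.05,"ax":0,"ay":0,"az":0,"jaw":1},{"dx":0,"dy":0,"dz":0,"ax":0,"ay":0,"az":0,"jaw":1},{"dx":0,"dy":0,"dz":0,"ax":0,"ay":0,"az":0,"jaw":0.3},{"dx":0,"dy":0,"dz":0,"ax":0,"ay":0,"az":0,"jaw":0},{"dx":0,"dy":0,"dz":0,"ax":0,"ay":0,"az":0,"jaw":-0.5},{"dx":0,"dy":0,"dz":0,"ax":0,"ay":0,"az":0,"jaw":-0.5}]'

```text
clock: 24.25
position: [489.6, 136.7, 89.5]
tcp_rot: [[0.978, -0.21, 0.001], [-0.21, -0.978, 0.0], [0.001, -0.0, -1.0]]
contact_force: [-0.6, -0.4, -0.4]
opening: 0.534
finger_force: 0.0
```

>>> send_rows --motion '[{"dx":0,"dy":0,"dz":-0.2,"ax":0,"ay":0,"az":0,"jaw":-0.5},{"dx":0,"dy":0,"dz":-0.5,"ax":0,"ay":0,"az":0,"jaw":-0.5},{"dx":0,"dy":0,"dz":-0.7,"ax":0,"ay":0,"az":0,"jaw":-0.5},{"dx":0,"dy":0,"dz":-0.8,"ax":0,"ay":0,"az":0,"jaw":-0.5},{"dx":0,"dy":0,"dz":-0.8,"ax":0,"ay":0,"az":0,"jaw":-0.5},{"dx":0,"dy":0,"dz":-0.8,"ax":0,"ay":0,"az":0,"jaw":1},{"dx":0,"dy":0,"dz":-0.2,"ax":0,"ay":0,"az":0,"jaw":1},{"dx":0,"dy":0,"dz":0,"ax":0,"ay":0,"az":0,"jaw":1}]'

```text
clock: 25.05
position: [490.0, 136.7, 170.5]
tcp_rot: [[0.978, -0.21, 0.003], [-0.21, -0.978, 0.0], [0.003, -0.001, -1.0]]
contact_force: [1.0, 0.2, -0.6]
opening: 0.562
finger_force: 0.0
```

>>> send_rows --motion '[{"dx":0,"dy":0,"dz":0,"ax":0,"ay":0,"az":-0.66,"jaw":1},{"dx":0,"dy":0,"dz":0,"ax":0,"ay":0,"az":-0.66,"jaw":1},{"dx":0,"dy":0,"dz":0,"ax":0,"ay":0,"az":-0.66,"jaw":1},{"dx":0,"dy":0,"dz":0,"ax":0,"ay":0,"az":-0.66,"jaw":1},{"dx":0.75,"dy":0.9,"dz":0,"ax":0,"ay":0,"az":0,"jaw":1},{"dx":0.75,"dy":0.9,"dz":0,"ax":0,"ay":0,"az":0,"jaw":1},{"dx":0.75,"dy":0.9,"dz":0,"ax":0,"ay":0,"az":0,"jaw":1},{"dx":0.75,"dy":0.9,"dz":0,"ax":0,"ay":0,"az":0,"jaw":1}]'

```text
clock: 25.85
position: [549.0, 63.9, 167.9]
tcp_rot: [[1.0, 0.0, -0.002], [0.0, -1.0, 0.0], [-0.002, -0.0, -1.0]]
contact_force: [-0.3, -0.9, -0.2]
opening: 0.008
finger_force: 0.0
```

>>> send_rows --motion '[{"dx":0.77,"dy":0.93,"dz":0,"ax":0,"ay":0,"az":0,"jaw":1},{"dx":0.77,"dy":0.93,"dz":0,"ax":0,"ay":0,"az":0,"jaw":1},{"dx":0.77,"dy":0.93,"dz":0,"ax":0,"ay":0,"az":0,"jaw":1},{"dx":0.77,"dy":0.93,"dz":0,"ax":0,"ay":0,"az":0,"jaw":1},{"dx":0.77,"dy":0.93,"dz":0,"ax":0,"ay":0,"az":0,"jaw":1},{"dx":0.77,"dy":0.93,"dz":0,"ax":0,"ay":0,"az":0,"jaw":1},{"dx":0.77,"dy":0.93,"dz":0,"ax":0,"ay":0,"az":0,"jaw":1},{"dx":0.77,"dy":0.93,"dz":0,"ax":0,"ay":0,"az":0,"jaw":1}]'

```text
clock: 26.65
position: [672.2, -84.9, 167.5]
tcp_rot: [[1.0, -0.0, -0.002], [-0.0, -1.0, 0.001], [-0.002, -0.001, -1.0]]
contact_force: [-0.1, 0.1, 0.8]
opening: 0.005
finger_force: 0.0
```

```bash
python3 d.py 672 -84 0
python3 - <<'E'
from h import *
t=cam("top");s=cam("side")
cv2.imwrite("pics/a5.png",np.vstack([np.hstack([crop(t,300,120,80,80,300,300),crop(s,260,200,80,80,300,300)]),np.hstack([crop(t,205,185,80,80,300,300),crop(s,185,160,80,80,300,300)])]))
E
```

```text
pos [672.2 -84.9 167.5] yaw -0.0 tool d units [-0.01 -0.04  0.  ] az units -0.0 tq [-0.04 -0.02  0.03]
```

View pics/a5.png

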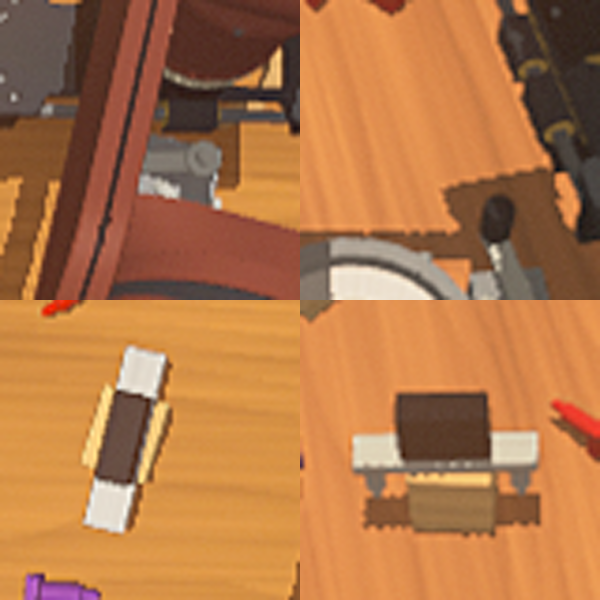

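The bottom panels show the spanner lying level and centred astride its rest. The top panels show the knob still open, with the gripper beyond it. Now I'll lower behind the knob.

>>> send_rows --motion '[{"dx":0,"dy":0,"dz":0.37,"ax":0,"ay":0,"az":0,"jaw":1},{"dx":0,"dy":0,"dz":0.37,"ax":0,"ay":0,"az":0,"jaw":1},{"dx":0,"dy":0,"dz":0.37,"ax":0,"ay":0,"az":0,"jaw":1},{"dx":0,"dy":0,"dz":0.37,"ax":0,"ay":0,"az":0,"jaw":1},{"dx":0,"dy":0,"dz":0.37,"ax":0,"ay":0,"az":0,"jaw":1},{"dx":0,"dy":0,"dz":0.37,"ax":0,"ay":0,"az":0,"jaw":1},{"dx":0,"dy":0,"dz":0.37,"ax":0,"ay":0,"az":0,"jaw":1},{"dx":0,"dy":0,"dz":0.3,"ax":0,"ay":0,"az":0,"jaw":1}]'

```text
clock: 27.55
position: [672.2, -84.1, 110.3]
tcp_rot: [[1.0, 0.0, -0.0], [0.0, -1.0, 0.0], [-0.0, -0.0, -1.0]]
contact_force: [0.0, 0.5, 0.3]
opening: 0.005
finger_force: 0.0
```

```bash
cat > arc.py <<'E'
import sys; from h import *
P=np.array([644,-147.]); st=float(sys.argv[1]); o=ctrl.observe(); R=np.array(o["tcp_rot"])[:2,:2]; p=np.array(o["position"])[:2]
c,s=np.cos(st),np.sin(st); d=R.T@(P+np.array([[c,-s],[s,c]])@(p-P)-p)
print(o["position"],o["contact_force"],"r",p-P,"row dx,dy",(d/20).round(3),"az",-st/.08)
E
python3 arc.py 0.06
```

```text
[672.15412739 -84.14267588 110.33089998] [0.03600122 0.51600597 0.2814242 ] r [28.15412739 62.85732412] row dx,dy [-0.191 -0.079] az -0.75
```

>>> send_rows --motion '[{"dx":-0.191,"dy":-0.079,"dz":0,"ax":0,"ay":0,"az":-0.75,"jaw":1},{"dx":-0.191,"dy":-0.079,"dz":0,"ax":0,"ay":0,"az":-0.75,"jaw":1},{"dx":-0.191,"dy":-0.079,"dz":0,"ax":0,"ay":0,"az":-0.75,"jaw":1},{"dx":-0.191,"dy":-0.079,"dz":0,"ax":0,"ay":0,"az":-0.75,"jaw":1},{"dx":-0.191,"dy":-0.079,"dz":0,"ax":0,"ay":0,"az":-0.75,"jaw":1},{"dx":-0.191,"dy":-0.079,"dz":0,"ax":0,"ay":0,"az":-0.75,"jaw":1},{"dx":-0.191,"dy":-0.079,"dz":0,"ax":0,"ay":0,"az":-0.75,"jaw":1},{"dx":-0.191,"dy":-0.079,"dz":0,"ax":0,"ay":0,"az":-0.75,"jaw":1}]'

```text
clock: 28.35
position: [640.6, -78.4, 111.1]
tcp_rot: [[0.886, 0.464, 0.002], [0.464, -0.886, -0.0], [0.001, 0.001, -1.0]]
contact_force: [2.4, 0.3, -0.7]
opening: 0.006
finger_force: 0.9
```

```bash
python3 arc.py 0.06
```

```text
[640.60690341 -78.35489912 111.13386178] [ 2.44515591  0.3257418  -0.68347959] r [-3.39309659 68.64510088] row dx,dy [-0.19  -0.081] az -0.75
```

Contact is made: 2.4 N against the knob. Continuing the arc.

>>> send_rows --motion '[{"dx":-0.19,"dy":-0.081,"dz":0,"ax":0,"ay":0,"az":-0.75,"jaw":1},{"dx":-0.19,"dy":-0.081,"dz":0,"ax":0,"ay":0,"az":-0.75,"jaw":1},{"dx":-0.19,"dy":-0.081,"dz":0,"ax":0,"ay":0,"az":-0.75,"jaw":1},{"dx":-0.19,"dy":-0.081,"dz":0,"ax":0,"ay":0,"az":-0.75,"jaw":1},{"dx":-0.19,"dy":-0.081,"dz":0,"ax":0,"ay":0,"az":-0.75,"jaw":1},{"dx":-0.19,"dy":-0.081,"dz":0,"ax":0,"ay":0,"az":-0.75,"jaw":1},{"dx":-0.19,"dy":-0.081,"dz":0,"ax":0,"ay":0,"az":-0.75,"jaw":1},{"dx":-0.19,"dy":-0.081,"dz":0,"ax":0,"ay":0,"az":-0.75,"jaw":1}]'

```text
clock: 29.15
position: [610.4, -87.3, 112.5]
tcp_rot: [[0.571, 0.821, 0.004], [0.821, -0.571, -0.0], [0.002, 0.004, -1.0]]
contact_force: [2.3, 1.1, 2.3]
opening: 0.005
finger_force: 1.3
```

```bash
python3 arc.py 0.06
```

```text
[610.42991852 -87.27341966 112.54347742] [2.32588883 1.07094953 2.26381705] r [-33.57008148  59.72658034] row dx,dy [-0.188 -0.084] az -0.75
```

>>> send_rows --motion '[{"dx":-0.188,"dy":-0.084,"dz":0,"ax":0,"ay":0,"az":-0.75,"jaw":1},{"dx":-0.188,"dy":-0.084,"dz":0,"ax":0,"ay":0,"az":-0.75,"jaw":1},{"dx":-0.188,"dy":-0.084,"dz":0,"ax":0,"ay":0,"az":-0.75,"jaw":1},{"dx":-0.188,"dy":-0.084,"dz":0,"ax":0,"ay":0,"az":-0.75,"jaw":1},{"dx":-0.188,"dy":-0.084,"dz":0,"ax":0,"ay":0,"az":-0.75,"jaw":1},{"dx":-0.188,"dy":-0.084,"dz":0,"ax":0,"ay":0,"az":-0.75,"jaw":1},{"dx":-0.188,"dy":-0.084,"dz":0,"ax":0,"ay":0,"az":-0.75,"jaw":1},{"dx":-0.188,"dy":-0.084,"dz":0,"ax":0,"ay":0,"az":-0.75,"jaw":1}]'

```text
clock: 29.95
position: [584.8, -109.9, 111.0]
tcp_rot: [[0.128, 0.992, 0.0], [0.992, -0.128, 0.0], [0.0, 0.0, -1.0]]
contact_force: [0.3, -0.5, -0.4]
opening: 0.001
finger_force: 0.0
```

```bash
python3 arc.py 0.06
```

```text
[ 584.791093   -109.87748297  111.02311539] [ 0.29825603 -0.52645454 -0.35643579] r [-59.208907    37.12251703] row dx,dy [-0.193 -0.082] az -0.75
```

>>> send_rows --motion '[{"dx":-0.15,"dy":0,"dz":0,"ax":0,"ay":0,"az":0,"jaw":1},{"dx":-0.15,"dy":0,"dz":0,"ax":0,"ay":0,"az":0,"jaw":1},{"dx":-0.15,"dy":0,"dz":0,"ax":0,"ay":0,"az":0,"jaw":1},{"dx":-0.1,"dy":0,"dz":0,"ax":0,"ay":0,"az":0,"jaw":1},{"dx":-0.1,"dy":0,"dz":0,"ax":0,"ay":0,"az":0,"jaw":1},{"dx":0,"dy":0,"dz":0,"ax":0,"ay":0,"az":0,"jaw":1},{"dx":0,"dy":0,"dz":0,"ax":0,"ay":0,"az":0,"jaw":1},{"dx":0,"dy":0,"dz":0,"ax":0,"ay":0,"az":0,"jaw":1}]'

```text
clock: 30.75
position: [583.2, -121.4, 111.0]
tcp_rot: [[0.13, 0.991, -0.0], [0.991, -0.13, 0.002], [0.002, -0.0, -1.0]]
contact_force: [-0.5, 5.2, 0.8]
opening: 0.005
finger_force: 2.7
```

```bash
python3 arc.py 0.06
```

```text
[ 583.18292082 -121.38115779  111.00988041] [-0.46320179  5.23467327  0.76253355] r [-60.81707918  25.61884221] row dx,dy [-0.192 -0.047] az -0.75
```

>>> send_rows --motion '[{"dx":-0.08,"dy":0,"dz":0,"ax":0,"ay":0,"az":0,"jaw":1},{"dx":-0.08,"dy":0,"dz":0,"ax":0,"ay":0,"az":0,"jaw":1},{"dx":-0.06,"dy":0,"dz":0,"ax":0,"ay":0,"az":0,"jaw":1},{"dx":0,"dy":0,"dz":0,"ax":0,"ay":0,"az":0,"jaw":1},{"dx":0,"dy":0,"dz":0,"ax":0,"ay":0,"az":0,"jaw":1},{"dx":0,"dy":0,"dz":0,"ax":0,"ay":0,"az":0,"jaw":1},{"dx":0,"dy":0,"dz":0,"ax":0,"ay":0,"az":0,"jaw":1},{"dx":0,"dy":0,"dz":0,"ax":0,"ay":0,"az":0,"jaw":1}]'

```text
clock: 31.55
position: [582.8, -123.3, 110.9]
tcp_rot: [[0.13, 0.992, -0.0], [0.991, -0.13, 0.006], [0.006, -0.001, -1.0]]
contact_force: [0.6, 13.7, 2.0]
opening: 0.006
finger_force: 6.8
```

```bash
python3 arc.py 0.06
```

```text
[ 582.75118689 -123.2656654   110.91689771] [ 0.64495001 13.65501102  2.03843057] r [-61.24881311  23.7343346 ] row dx,dy [-0.193 -0.041] az -0.75
```

>>> send_rows --motion '[{"dx":0.3,"dy":0,"dz":0,"ax":0,"ay":0,"az":0,"jaw":1},{"dx":0.5,"dy":0,"dz":0,"ax":0,"ay":0,"az":0,"jaw":1},{"dx":0.2,"dy":0,"dz":-0.6,"ax":0,"ay":0,"az":0,"jaw":1},{"dx":0,"dy":0,"dz":-0.8,"ax":0,"ay":0,"az":0,"jaw":1},{"dx":0,"dy":0,"dz":-0.8,"ax":0,"ay":0,"az":0,"jaw":1},{"dx":0,"dy":0,"dz":-0.8,"ax":0,"ay":0,"az":0,"jaw":1},{"dx":0.5,"dy":-0.3,"dz":-0.5,"ax":0,"ay":0,"az":0,"jaw":1},{"dx":0.9,"dy":-0.5,"dz":-0.3,"ax":0,"ay":0,"az":0,"jaw":1}]'

```text
clock: 32.35
position: [573.4, -77.6, 189.2]
tcp_rot: [[0.132, 0.991, 0.003], [0.991, -0.132, -0.001], [-0.0, 0.003, -1.0]]
contact_force: [-0.5, -0.9, 0.5]
opening: 0.007
finger_force: 0.0
```

>>> send_rows --motion '[{"dx":0.9,"dy":-0.5,"dz":0,"ax":0,"ay":0,"az":0,"jaw":1},{"dx":0.9,"dy":-0.5,"dz":0,"ax":0,"ay":0,"az":0,"jaw":1},{"dx":0.9,"dy":-0.5,"dz":0,"ax":0,"ay":0,"az":0,"jaw":1},{"dx":0.9,"dy":-0.5,"dz":0,"ax":0,"ay":0,"az":0,"jaw":1},{"dx":0.9,"dy":-0.5,"dz":0,"ax":0,"ay":0,"az":0,"jaw":1},{"dx":0.9,"dy":-0.5,"dz":0,"ax":0,"ay":0,"az":0,"jaw":1},{"dx":0.9,"dy":-0.5,"dz":0,"ax":0,"ay":0,"az":0,"jaw":1},{"dx":0.5,"dy":-0.3,"dz":0,"ax":0,"ay":0,"az":0,"jaw":1}]'

```text
clock: 33.15
position: [513.2, 70.0, 186.1]
tcp_rot: [[0.128, 0.992, -0.002], [0.992, -0.128, 0.001], [0.0, -0.002, -1.0]]
contact_force: [-0.3, -0.6, 0.3]
opening: 0.006
finger_force: 0.0
```

Run:
```python
from h import *
t=cam("top");s=cam("side")
cv2.imwrite("pics/a6.png",np.hstack([crop(t,300,150,80,90,400,450),crop(s,235,245,80,90,400,450)]))
```

```text
(no output)
```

View pics/a6.png

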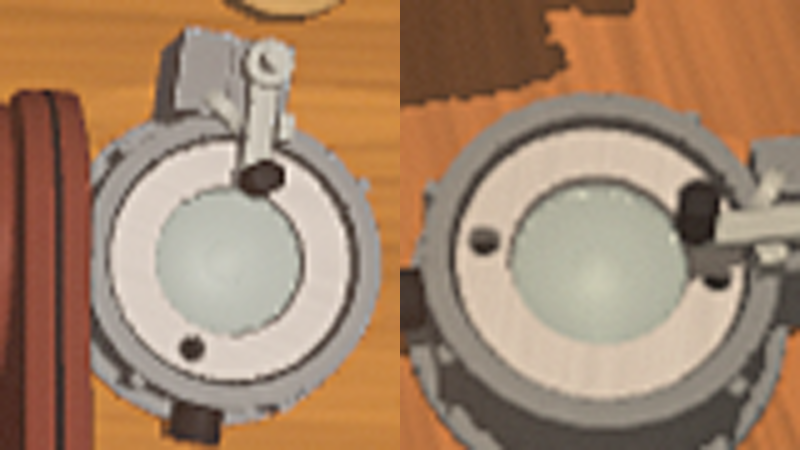

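The lever now points in over the ring, lying between the hump and the stop lug, with the knob at about (352,185) in the top view. The ring holes are unchanged. The ring turn measured about 1.12 rad or more and ended in a torque jump at the stop, so I'm handing in.

```bash
python3 -c "
from rig import ctrl;print(ctrl.finish_job())"
```

```text
the job is handed in; nothing more can be done
None
```

The job is handed in at about 33 s of the 67 s allowed, but `finish_job` returned no verdict: by my measurements the ring is home (about 1.12 rad by camera, ending in a jump in wrist torque), the catch is hard against its stop in the notch, the spanner is level on its rest, and the arm stayed clear of the jar and mug.

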